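Locate a keyboard in its assembly fixture

TASK

The half-built keyboard lies loose and askew on the grey fixture plate. Slide it flat along the plate until its right-hand long side touches both steel dowels and its far end touches the brass end stop, all three at once, then let go of it and leave it there. Do not tip it, and leave the things around it where they are.

Things in the scene. Friction and masses are not known exactly. Their poses are not given: they have to be found in the camera images.
- fixture: Grey fixture plate fixed to the table, 12 mm thick, covering x -160..+160, y -110..+130 mm; its top (the bed) is at z = 12 mm. Origin on the table top; at yaw 0 x points away from the robot, y to the left, z up. The keyboard is home when its right side lies along the line y = -55 mm and its far end is on the stop's face.
- dowel_far (a point): far steel dowel: upright, 12 mm thick, 26 mm tall above the bed; the point is on its axis on the bed, at x +10, y -61 mm of the fixture; the side that faces the keyboard is at y = -55 mm. Fixture's axes.
- dowel_near (a point): near steel dowel, the same, at x -60, y -61 mm of the fixture
- light_bar (a point): white light bar fixed above the bed (z 87..157 mm over x -35..+155, y +25..+55 mm of the fixture; post at x +125..+155, y +23..+57). Point: middle of its underside's left edge (x +60, y +55, z 87). The home keyboard's left side lies right under the bar's left face: an upright gripper pushing to the dowels there hits the bar, so lean it about 35 degrees to the left.
- stop: Brass end stop with a black knob, on the bed at the far end. Origin on the bed, at the middle of the flat face that the keyboard's far end must touch; the face looks to -x, is 34 mm wide (y) and 24 mm high; the block is 26 mm deep to +x, knob top 34 mm above the bed. Fixture's axes; at x = +75 to +95, y = -12 mm of the fixture, set anew each time, fixed while you work.
- keyboard: Half-built keyboard: aluminium case 170 (x) by 110 (y) by 22 mm high, square; white switches on top (152 by 95 mm, to 33 mm high; red keycaps 38 mm). 0.3 to 0.6 kg, slides with 1 to 3 N; pushed at one point it can jam askew against one dowel, so push in turn opposite each. Origin under its centre; axes as the fixture's when home. Starts on the bed 20-45 mm to the left and 15-50 mm short (towards the robot) of home, turned up to 9 degrees.
- right_far_corner (a point): the keyboard's right far corner (x +85, y -55 mm of the keyboard), at half the case's height, 11 mm
- right_near_corner (a point): the keyboard's right near corner (x -85, y -55 mm of the keyboard), at half the case's height, 11 mm
- far_end (a point): point on the keyboard's far end face that meets the stop (x +85, y -12 mm of the keyboard), at half the case's height, 11 mm
- brush: bystander: blue brush 150 mm long lying on the bed beyond the near dowel, roughly along x; origin under its middle
- puller: bystander: red keycap puller 116 mm long with wire jaws, lying on the bed at its far right corner; origin under it near its middle
- tray: bystander: blue tray of red keycaps, 130 by 100 by 35 mm, on the table right of the fixture; origin under its centre
- spare: bystander: smaller keyboard with white keycaps, 110 by 130 by 38 mm, on the table left of the fixture; origin under its centre
- jar: bystander: amber jar, 60 mm across, 75 mm high; origin under its centre
- driver: bystander: yellow screwdriver, 170 mm long, on the table, near right; origin under it
Mind the look-alikes: they are no part of the job. Leave any black or brown look-alike of the keyboard alone.

How it is judged:
At the end, for the whole second after the job is handed in: The keyboard lies flat and still on the bed, its right corners within 2.5 mm of the line of the two dowels' faces and its far end within 2.5 mm of the stop's face (y of right_far_corner in the frame of fixture between -0.058 and -0.0525 m and y of right_near_corner in the frame of fixture between -0.058 and -0.0525 m and x of far_end in the frame of stop between -0.0025 and 0.003 m and angle between keyboard's own z axis and vertical below 0.03 rad and z of keyboard in the frame of fixture below 0.014 m and linear speed of keyboard below 0.01 m/s); the robot touches nothing.
It fails at once if the keyboard is tipped by more than 15 degrees (angle between keyboard's own z axis and vertical above 0.26 rad).
It fails at once if a bystander is moved by more than 25 mm (distance of any of brush, puller, tray, spare, jar, driver from where it was at the start of the episode above 0.025 m).
It also fails if it takes over 72 s, if anything falls off the work surface, if the arm or the gripper's body presses on something with over 40 N, if the wrist force passes 120 N, or if a joint passes its speed limit or range.

ROBOT

A 7-joint arm with a two-finger parallel gripper is mounted at the origin on the work surface. World frame = base frame: x ahead of the robot, y to its left, z up, the work surface at z = 0. Lengths are in m, angles in rad, forces in N, time in s.
With the tool pointing down it reaches from about 0.4 to 0.9 m from the base axis. Payload 5.6 kg.
Tool frame: the origin (TCP) lies at the very end of the fingers, on their centre line; the grasp point (between the pads) lies 19 mm behind it; z points along the fingers, y is the line along which they close (so a half turn about z gives the same grasp; the last joint's range is limited). The gripper opens to 92 mm and grips with 3 to 60 N. Pads are 20 mm wide; open, the fingers measure 128 mm over their backs; the gripper's body (75 mm by 189 mm) begins 69 mm behind the grasp point.
Start: joints at [-1.354, 0.468, -0.012, 1.603, 0.006, 1.071, -0.056], TCP at [0.167, 0.628, 0.215] pointing down, gripper open.
Joint ranges: [-2.53, 2.53], [-0.31, 2.02], [-1.57, 1.55], [0.28, 2.44], [-1.29, 4.43], [0.15, 1.84], [-2.92, 2.92]. Speed limits (rad/s): [2.57, 2.57, 3.14, 3.14, 3.14, 3.14, 3.14].

INTERFACE

Orientations are given as a rotation vector (axis times angle).
In Python, from cell import env gives the robot as it stands.
- The arm moves only by the tool play_rows, never from a script. Its argument "rows" is a list of rows, each a list of 6 numbers: the shift along the world's x, y, z in cm, then the turn, a rotation vector about the world's x, y, z in rad. A call has exactly 10 rows; each row is the pose to reach, as a shift and turn from the pose commanded when the call began; what a row does not reach only later rows make up. A row lasts 1/10 s, in which the tool goes at most 50 mm and 8.59 degrees, less where a joint would pass 70% of its speed; a pose out of reach is approached as far as the arm can. A call with a gripper value outside its range is refused whole. "gripper" is the closure, from 0 (fully open) to 1 (shut), set as the call begins (left out, the last holds). The fingers move at their own pace and stop on an object; "grip_force" is the grip in N (left out, the last holds). Time passes only in rows, so rows that repeat a pose let the fingers close, or fill a call up. It gives the time, the measured TCP pose, the force, the opening and the grip force at its end, in the units of the state.
- env.observe(): the state, without advancing time (a new reading comes with each control period).
- env.camera(name): name is "side" or "top" or "wrist"; returns a dict with "frame" (480x640x3 uint8, red, green, blue), "fx", "fy", "cx", "cy" (pixels), "k1" (the pictures are not rectified: a ray, as slopes to the right and down, at radius r is drawn at 1 + k1 r^2 times it, then the intrinsics apply), "pose" (4x4, takes a point from camera to world coordinates). Camera axes: x right, y down, z forward; pixel columns grow to the right and rows downward; lengths in m; the calibration is good to about 2 mm. A picture is of the moment at which its call begins. There is no depth.
- env.finish_job(): hands the job in; it is judged then, once.
The state is a dict: "clock": time; "q": joint angles; "joint_velocities": joint speeds; "joint_efforts": joint torques, N m; "ee_pos": TCP position; "eef_rot": TCP orientation; "ft_force": force on the tool from outside, world axes, zero at the start; "wrist_torque": the same for the moment, N m; "opening": finger opening in m; "finger_force": force on a finger pad.
Only numpy, scipy, OpenCV 4.12 (cv2) and the standard library are available. Lean on these libraries where they do the work, as an engineer would, in place of code of your own. Each camera call takes 0.05 s, during which the arm holds its last target. There are 200 camera calls.

## Working session

There is one attempt and no reset: what is moved stays moved. The work goes in short steps, Python scripts to look and compute and a tool call to move; the robot and the scene stay as the last step left them, time stands still between calls to the robot, and variables do not carry over. Pictures are saved under pics/ and viewed, at most 10 in all, crops included, and the job is handed in when it is done.

Besides the shell and the picture viewer there is one more tool, called as name([rows], argument=value, ...), one row to a line, values as JSON. play_rows: Moves the arm, as the interface text tells. Its arguments: {"type":"object","properties":{"rows":{"type":"array","items":{"type":"array","items":{"type":"number"}}},"gripper":{"type":"number"},"grip_force":{"type":"number"}},"required":["rows"]}

```bash
mkdir -p pics; ls
cat > h.py <<'E'
import numpy as np,cv2,pickle
from cell import env
def snap(n,f):
    c=env.camera(n); cv2.imwrite(f'pics/{f}.png',c['frame'][:,:,::-1]); pickle.dump(c,open(f'pics/{f}.pkl','wb')); return c
def load(f): return pickle.load(open(f'pics/{f}.pkl','rb'))
def K(c): return np.array([[c['fx'],0,c['cx']],[0,c['fy'],c['cy']],[0,0,1.]]),np.array([c['k1'],0,0,0.])
def ray(c,p):
    k,d=K(c); u=cv2.undistortPoints(np.array([[p]],float),k,d)[0,0]
    P=np.array(c['pose']); return P[:3,3],P[:3,:3]@np.array([*u,1])
def onz(c,p,z):
    o,d=ray(c,p); return o+d*(z-o[2])/d[2]
def proj(c,X):
    P=np.linalg.inv(np.array(c['pose'])); X=np.atleast_2d(X)@P[:3,:3].T+P[:3,3]
    k,d=K(c); return cv2.projectPoints(X,np.zeros(3),np.zeros(3),k,d)[0][:,0]
def tri(*obs):
    A=np.zeros((3,3));b=np.zeros(3)
    for c,p in obs:
        o,d=ray(c,p); d/=np.linalg.norm(d); M=np.eye(3)-np.outer(d,d); A+=M;b+=M@o
    return np.linalg.solve(A,b)
E
python3 - <<'E'
from h import *
for n in('top','side'):
    c=snap(n,n+'0'); print(n,c['fx'],c['k1'],np.round(c['pose'],3).tolist())
print(env.observe())
E
```

```text
pics
top 549.1694630223344 -0.0602910329941074 [[-0.029, -0.991, 0.134, 0.306], [-1.0, 0.028, -0.006, -0.019], [0.002, -0.134, -0.991, 1.463], [0.0, 0.0, 0.0, 1.0]]
side 580.1317024613476 -0.0779698224590028 [[0.999, -0.041, 0.024, 0.443], [-0.046, -0.72, 0.693, -0.807], [-0.012, -0.693, -0.721, 0.918], [0.0, 0.0, 0.0, 1.0]]
{'clock': 0.1, 'q': array([-1.35399676,  0.46830023, -0.0115971 ,  1.60351654,  0.00599845,
        1.07138846, -0.0562867 ]), 'joint_velocities': array([-0.0021056 , -0.00198726,  0.00087921, -0.00328988,  0.00038098,
       -0.00167416,  0.00211905]), 'joint_efforts': array([ 3.93520613e-04, -5.21652746e+01, -1.28247021e-02, -2.44365531e+01,
       -5.67995303e-02,  1.40666321e-02,  7.49876654e-05]), 'ee_pos': array([0.1669117 , 0.62766977, 0.21373458]), 'eef_rot': array([-4.07022689e-01, -3.11502315e+00,  2.47500856e-03]), 'ft_force': array([-0.09086932, -0.82859034,  0.28792927]), 'wrist_torque': array([0.04315039, 0.07959226, 0.02843362]), 'finger_force': 0.0, 'opening': 0.09183412048001531}
```

View pics/top0.png

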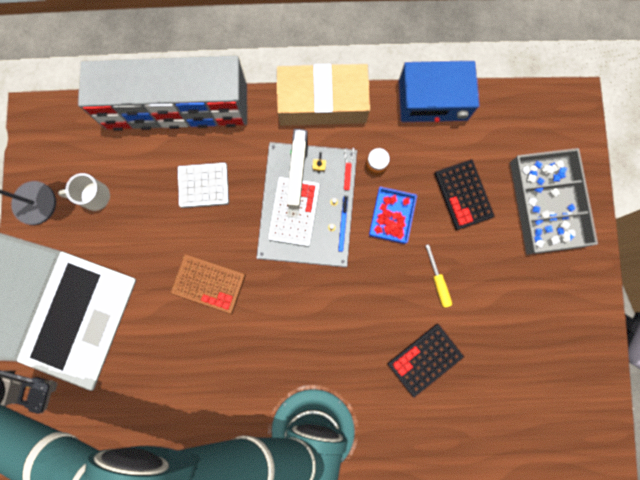

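View pics/side0.png

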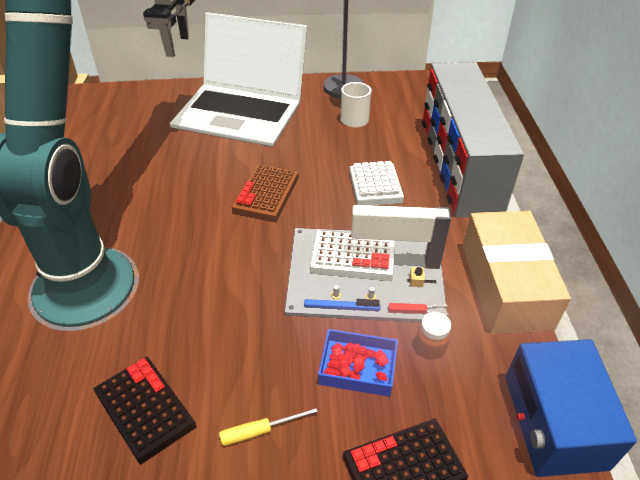

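Top view: the white keyboard with red caps is on the grey plate at (295,210). Possible look-alikes are the spare (203,185), the brown one (208,284) and the black ones (465,195) and (425,360). I choose the one on the plate and check it in enlarged crops.

Run:
```python
from h import *
a=load('top0')['frame'][130:275,250:365,::-1]; b=load('side0')['frame'][195:325,280:455,::-1]
cv2.imwrite('pics/ctop.png',cv2.resize(a,None,fx=4,fy=4,interpolation=cv2.INTER_CUBIC))
cv2.imwrite('pics/cside.png',cv2.resize(b,None,fx=4.5,fy=4.5,interpolation=cv2.INTER_CUBIC))
```

```text
(no output)
```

View pics/ctop.png

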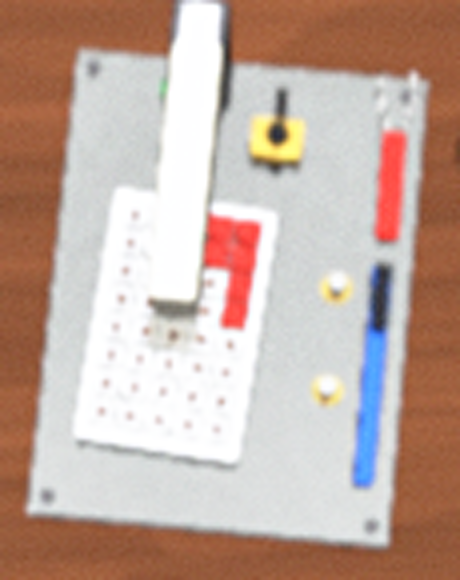

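View pics/cside.png

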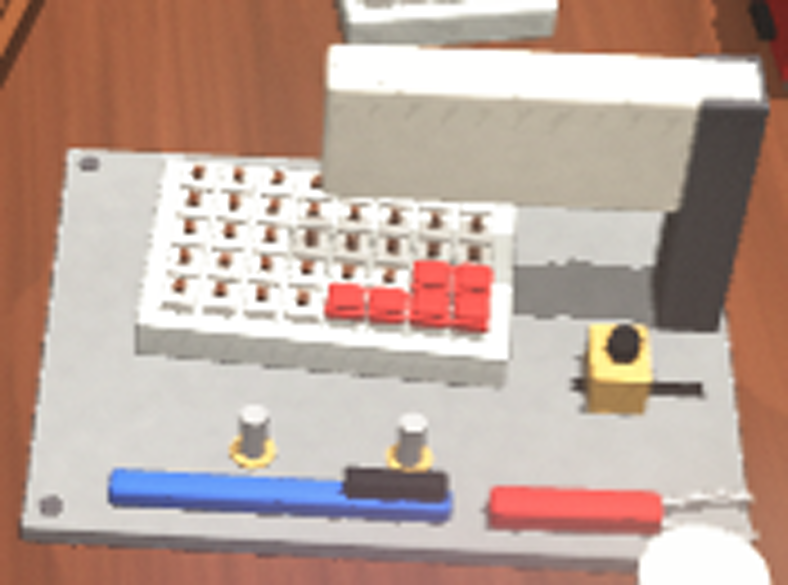

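Run:
```python
from h import *
T=load('top0');S=load('side0')
t=lambda x,y:((x/4+250-.375),(y/4+130-.375)); s=lambda x,y:(x/4.5+280-.39,y/4.5+195-.39)
pf=lambda n,v:print(n,np.round(np.array(v)*1000,1))
F=np.array([[160,130],[160,-110],[-160,-110],[-160,130]])/1000.
W=np.array([onz(T,t(*p),.012) for p in[(80,50),(428,82),(387,545),(28,513)]])
pf('plate',W)
c=W[:,:2].mean(0);fc=F.mean(0)
H=(F-fc).T@(W[:,:2]-c);a=np.arctan2(H[0,1]-H[1,0],H[0,0]+H[1,1]);R=np.array([[np.cos(a),-np.sin(a)],[np.sin(a),np.cos(a)]])
o=c-R@fc;print('yaw',a,'orig',o); pf('res',W[:,:2]-(F@R.T+o))
fx=lambda p:np.r_[R.T@(p[:2]-o),p[2]]
pf('tri plate NL',fx(tri((T,t(28,513)),(S,s(68,150))))); pf('tri plate NR',fx(tri((T,t(387,545)),(S,s(22,528)))))
for n,p in dict(FL=(115,187),FR=(277,210),NR=(238,462),NL=(77,437)).items(): pf('kb '+n,fx(onz(T,t(*p),.034)))
pf('kbtri FR',fx(tri((T,t(277,210)),(S,s(512,355)))));pf('kbtri NR',fx(tri((T,t(238,460)),(S,s(138,332)))))
pf('side FR',fx(onz(S,s(512,355),.034)));pf('side NR',fx(onz(S,s(138,332),.034)))
pf('side FRb',fx(onz(S,s(507,386),.012)));pf('side NRb',fx(onz(S,s(138,354),.012)))
pf('dowF tri',fx(tri((T,t(338,281)),(S,s(413,420)))));pf('dowN tri',fx(tri((T,t(327,382)),(S,s(254,409)))))
pf('stop face bottom',[fx(onz(S,s(588,410),.012)),]) 
pf('stop top',[fx(onz(T,t(*p),.036)) for p in[(250,155),(304,165),(307,120),(255,115)]])
pf('stop top side',[fx(onz(S,s(*p),.036)) for p in[(588,380),(590,325),(652,330)]])
```

```text
plate [[ 769.1   95.7   12. ]
 [ 739.8 -141.4   12. ]
 [ 424.1 -102.    12. ]
 [ 452.1  135.4   12. ]]
yaw -0.12294123646798304 orig [ 0.59505069 -0.0130259 ]
res [[-0.7 -0.7]
 [-0.6  0.4]
 [ 1.3  0.5]
 [-0.1 -0.2]]
tri plate NL [-159.   130.6    5.5]
tri plate NR [-157.9 -109.4    7. ]
kb FL [60.6 93.2 34. ]
kb FR [ 55.2 -15.9  34. ]
kb NR [-115.6   -6.3   34. ]
kb NL [-109.1  100.5   34. ]
kbtri FR [ 56.2 -15.8  31.7]
kbtri NR [-113.4   -6.    24.2]
side FR [ 56.3 -17.7  34. ]
side NR [-113.   -14.9   34. ]
side FRb [ 56.2 -17.2  12. ]
side NRb [-113.5   -8.8   12. ]
dowF tri [ 11.1 -60.6  35.8]
dowN tri [-58.1 -59.6  37. ]
stop face bottom [[ 92.6 -29.2  12. ]]
stop top [[ 90.4   5.6  36. ]
 [ 87.  -30.9  36. ]
 [118.  -30.1  36. ]
 [118.2   4.9  36. ]]
stop top side [[ 8.950e+01 -3.220e+01  3.600e+01]
 [ 9.200e+01  1.100e+00  3.600e+01]
 [ 1.201e+02 -1.000e-01  3.600e+01]]
```

```bash
cat >> h.py <<'E'
from scipy.spatial.transform import Rotation as Ro
A=-0.1229; RF=Ro.from_euler('z',A).as_matrix(); OF=np.array([.5950,-.0130,0])
def toF(p): return RF.T@(np.array(p)-OF)
def go(xf,kind,lean):
    """fixture xyz (m); kind 'side': close axis along x, body leans left; 'end': close axis along y, body leans towards -x"""
    s,c=np.sin(np.radians(lean)),np.cos(np.radians(lean))
    if kind=='side': Y=np.array([1,0,0]);Z=np.array([0,-s,-c])
    else: Y=np.array([0,1,0]);Z=np.array([s,0,-c])
    M=RF@np.c_[np.cross(Y,Z),Y,Z]; e=env.observe()
    d=(RF@np.array(xf)+OF-e['ee_pos'])*100
    rv=(Ro.from_matrix(M)*Ro.from_rotvec(e['eef_rot']).inv()).as_rotvec()
    print('shift cm',d.round(2),'turn',rv.round(3),'| now F mm',(toF(e['ee_pos'])*1000).round(1),'F',(RF.T@e['ft_force']).round(1),'q',e['q'].round(2),'op',round(e['opening'],3),'t',e['clock'])
E
python3 -c "
from h import *
go([-.027,.150,.22],'side',35)"
```

```text
shift cm [ 41.97 -48.85   0.63] turn [-0.55  -0.373 -1.385] | now F mm [-503.4  583.4  213.7] F [ 0.  -0.8  0.3] q [-1.35  0.47 -0.01  1.6   0.01  1.07 -0.06] op 0.092 t 0.1
```

play_rows([
  [1,-3,2,0,0,0],
  [2,-6,4,0,0,0],
  [3,-9,6,0,0,0],
  [5,-12,8,0,0,0],
  [7,-15,10,0,0,0],
  [10,-18,10,0,0,0],
  [13,-22,10,0,0,0],
  [16,-25,10,0,0,0],
  [18,-28,10,0,0,0],
  [20,-30,10,0,0,0],
], gripper=0.2)

```text
clock: 1.1
ee_pos: [0.368, 0.3256, 0.3145]
eef_rot: [-0.411, -3.114, 0.001]
ft_force: [-0.6, -0.0, -0.3]
opening: 0.0735
finger_force: 0.0
```

```bash
python3 -c "
from h import *
go([-.027,.150,.15],'side',35)"
```

```text
shift cm [ 21.86 -18.64 -16.45] turn [-0.551 -0.372 -1.383] | now F mm [-266.8  308.2  314.5] F [-0.6 -0.1 -0.3] q [-0.96  0.1   0.18  1.87 -0.02  1.18  0.54] op 0.074 t 1.1
```

play_rows([
  [2,-2,-1,-0.05,-0.034,-0.126],
  [4,-4,-2,-0.1,-0.068,-0.251],
  [6,-6,-3,-0.15,-0.101,-0.377],
  [8,-8,-4,-0.2,-0.135,-0.503],
  [10,-10,-5,-0.25,-0.169,-0.629],
  [12,-12,-6,-0.3,-0.203,-0.754],
  [14,-14,-7,-0.35,-0.237,-0.88],
  [16,-16,-8,-0.4,-0.271,-1.006],
  [18,-17,-9,-0.45,-0.304,-1.131],
  [20,-18,-10,-0.5,-0.338,-1.257],
])

```text
clock: 2.1
ee_pos: [0.5674, 0.1479, 0.214]
eef_rot: [1.902, 1.926, -0.589]
ft_force: [1.1, 0.4, 0.8]
opening: 0.0734
finger_force: 0.0
```

```bash
python3 -c "
from h import *
go([-.027,.135,.10],'side',35)"
```

```text
shift cm [  1.74  -2.36 -11.4 ] turn [-0.049 -0.033 -0.124] | now F mm [-47.1 156.3 214. ] F [1.  0.5 0.8] q [-0.91  0.57  0.5   1.64  0.24  1.28 -0.54] op 0.073 t 2.1
```

play_rows([
  [0.5,-1,-3,-0.025,-0.017,-0.06],
  [1,-2,-6,-0.049,-0.033,-0.124],
  [1.7,-2.4,-9,-0.049,-0.033,-0.124],
  [1.7,-2.4,-12,-0.049,-0.033,-0.124],
  [1.7,-2.4,-14,-0.049,-0.033,-0.124],
  [1.7,-2.4,-16,-0.049,-0.033,-0.124],
  [1.7,-2.4,-17.5,-0.049,-0.033,-0.124],
  [1.7,-2.4,-18.4,-0.049,-0.033,-0.124],
  [1.7,-2.4,-18.8,-0.049,-0.033,-0.124],
  [1.7,-2.4,-18.8,-0.049,-0.033,-0.124],
])

```text
clock: 3.1
ee_pos: [0.5842, 0.1243, 0.0267]
eef_rot: [1.995, 1.773, -0.628]
ft_force: [-0.2, -0.1, 0.3]
opening: 0.0733
finger_force: 0.0
```

```bash
python3 -c "
from h import *
go([-.027,.075,.022],'side',35)
snap('top','t1')['frame']; c=snap('side','s1')
a=load('t1')['frame'][130:275,225:365,::-1]; b=c['frame'][185:325,280:455,::-1]
cv2.imwrite('pics/m1.png',np.hstack([cv2.resize(a,(386,400),interpolation=2),cv2.resize(b,(410,400),interpolation=2)]))"
```

```text
shift cm [-0.68 -5.95 -0.47] turn [-0.002 -0.001 -0.005] | now F mm [-27.6 134.9  26.7] F [-0.2 -0.2  0.3] q [-0.85  0.87  0.47  1.66  0.17  1.03 -0.69] op 0.073 t 3.1
```

View pics/m1.png

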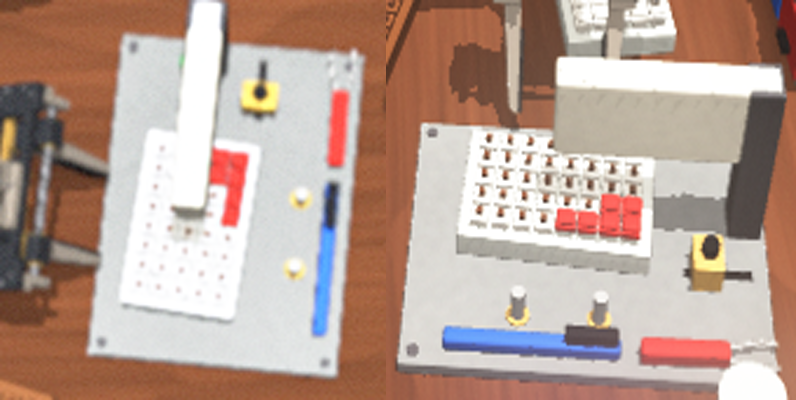

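The crop shows both fingertips just left of the keyboard, at crop pixels (105,175) and (100,262). There's no contact with anything, so I start pushing right.

play_rows([
  [-0.05,-0.4,-0.4,0,0,0],
  [-0.1,-0.8,-0.4,0,0,0],
  [-0.15,-1.2,-0.4,0,0,0],
  [-0.2,-1.6,-0.4,0,0,0],
  [-0.25,-2.0,-0.4,0,0,0],
  [-0.3,-2.4,-0.4,0,0,0],
  [-0.35,-2.8,-0.4,0,0,0],
  [-0.4,-3.2,-0.4,0,0,0],
  [-0.45,-3.6,-0.4,0,0,0],
  [-0.49,-4.0,-0.4,0,0,0],
])

```text
clock: 4.2
ee_pos: [0.5792, 0.0841, 0.0226]
eef_rot: [1.994, 1.773, -0.628]
ft_force: [0.1, 1.3, 0.5]
opening: 0.0737
finger_force: 0.9
```

play_rows([
  [-0.03,-0.25,0,0,0,0],
  [-0.06,-0.5,0,0,0,0],
  [-0.09,-0.75,0,0,0,0],
  [-0.12,-1.0,0,0,0,0],
  [-0.15,-1.25,0,0,0,0],
  [-0.18,-1.5,0,0,0,0],
  [-0.2,-1.7,0,0,0,0],
  [-0.22,-1.8,0,0,0,0],
  [-0.23,-1.9,0,0,0,0],
  [-0.23,-1.9,0,0,0,0],
])

```text
clock: 5.2
ee_pos: [0.5768, 0.065, 0.0226]
eef_rot: [1.995, 1.773, -0.629]
ft_force: [-0.1, 1.1, -0.1]
opening: 0.0736
finger_force: 0.6
```

```bash
python3 -c "
from h import *
go([-.027,.063,.022],'side',35)"
```

```text
shift cm [-0.08 -1.22 -0.06] turn [-0.002 -0.001 -0.005] | now F mm [-27.7  75.2  22.6] F [-0.2  1.1 -0.1] q [-0.8   0.84  0.49  1.74  0.2   0.95 -0.65] op 0.074 t 5.2
```

play_rows([
  [-0.02,-0.1,0,0,0,0],
  [-0.03,-0.2,0,0,0,0],
  [-0.04,-0.3,0,0,0,0],
  [-0.05,-0.4,0,0,0,0],
  [-0.06,-0.5,0,0,0,0],
  [-0.07,-0.6,0,0,0,0],
  [-0.08,-0.7,0,0,0,0],
  [-0.1,-0.8,0,0,0,0],
  [-0.11,-0.9,0,0,0,0],
  [-0.11,-0.9,0,0,0,0],
])

```text
clock: 6.2
ee_pos: [0.5757, 0.0559, 0.0226]
eef_rot: [1.995, 1.772, -0.629]
ft_force: [0.2, 0.9, 0.5]
opening: 0.0734
finger_force: 0.6
```

play_rows([
  [-0.01,-0.05,0,0,0,0],
  [-0.01,-0.1,0,0,0,0],
  [-0.02,-0.15,0,0,0,0],
  [-0.02,-0.2,0,0,0,0],
  [-0.03,-0.25,0,0,0,0],
  [-0.03,-0.3,0,0,0,0],
  [-0.03,-0.3,0,0,0,0],
  [-0.03,-0.3,0,0,0,0],
  [-0.03,-0.3,0,0,0,0],
  [-0.03,-0.3,0,0,0,0],
])

```text
clock: 7.2
ee_pos: [0.5758, 0.0547, 0.0225]
eef_rot: [1.995, 1.775, -0.626]
ft_force: [0.3, 6.1, 1.6]
opening: 0.0733
finger_force: 2.8
```

play_rows([
  [-0.01,-0.05,0,0,0,0],
  [-0.01,-0.1,0,0,0,0],
  [-0.02,-0.15,0,0,0,0],
  [-0.02,-0.2,0,0,0,0],
  [-0.02,-0.2,0,0,0,0],
  [-0.02,-0.2,0,0,0,0],
  [-0.02,-0.2,0,0,0,0],
  [-0.02,-0.2,0,0,0,0],
  [-0.02,-0.2,0,0,0,0],
  [-0.02,-0.2,0,0,0,0],
])

```text
clock: 8.2
ee_pos: [0.5759, 0.0544, 0.0225]
eef_rot: [1.995, 1.776, -0.623]
ft_force: [0.6, 8.8, 2.9]
opening: 0.0734
finger_force: 4.5
```

```bash
python3 -c "
from h import *
go([-.027,.12,.022],'side',35)
e=env.observe();print(e['wrist_torque'])
c=snap('top','t2');d=snap('side','s2')
a=c['frame'][130:275,225:365,::-1]; b=d['frame'][185:325,280:455,::-1]
cv2.imwrite('pics/m2.png',np.hstack([cv2.resize(a,(386,400),interpolation=2),cv2.resize(b,(410,400),interpolation=2)]))"
```

```text
shift cm [ 0.7   5.5  -0.05] turn [-0.006  0.    -0.007] | now F mm [-27.2  64.6  22.5] F [-0.4  8.9  2.9] q [-0.79  0.84  0.5   1.76  0.2   0.93 -0.65] op 0.073 t 8.2
[ 1.74341301  0.22649828 -0.378592  ]
```

View pics/m2.png

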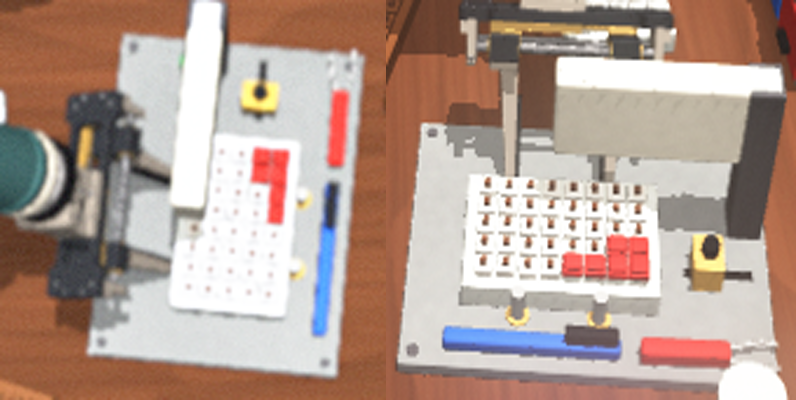

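The fingers press the left side at 9 N. The side crop shows the keyboard's right side on both dowels, at (517,300) and (600,300). I back off and go round to the near end.

play_rows([
  [0.12,1,0,0,0,0],
  [0.35,2.8,0,0,0,0],
  [0.6,4.5,0.5,0,0,0],
  [0.7,5.5,2.5,0,0,0],
  [0.7,6,5,0,0,0],
  [0.7,6,8,0,0,0],
  [0.7,6,11,0,0,0],
  [0.7,6,14,0,0,0],
  [0.7,6,17,0,0,0],
  [0.7,6,19,0,0,0],
])

```text
clock: 9.3
ee_pos: [0.5827, 0.1115, 0.2147]
eef_rot: [1.995, 1.772, -0.627]
ft_force: [0.4, 0.4, -0.5]
opening: 0.0734
finger_force: 0.0
```

```bash
python3 -c "
from h import *
go([-.15,-.012,.15],'end',15)"
```

```text
shift cm [-13.8  -11.8   -6.47] turn [0.303 0.237 1.549] | now F mm [-27.5 122.1 214.7] F [ 0.4  0.4 -0.5] q [-0.88  0.61  0.54  1.62  0.24  1.3  -0.59] op 0.073 t 9.3
```

play_rows([
  [-2,0,0,0.027,0.021,0.14],
  [-4,0,0,0.055,0.043,0.28],
  [-7,0,0,0.082,0.064,0.42],
  [-10,-1,0,0.109,0.085,0.56],
  [-12,-2,0,0.136,0.107,0.7],
  [-13.8,-4,0,0.164,0.128,0.84],
  [-13.8,-6,-1,0.191,0.149,0.98],
  [-13.8,-8,-3,0.218,0.171,1.115],
  [-13.8,-10,-5,0.245,0.192,1.255],
  [-13.8,-11.8,-6,0.273,0.213,1.395],
])

```text
clock: 10.3
ee_pos: [0.4424, 0.002, 0.1569]
eef_rot: [0.499, 2.807, -0.131]
ft_force: [-0.6, -0.4, -0.0]
opening: 0.0738
finger_force: 0.0
```

```bash
python3 -c "
from h import *
go([-.15,-.012,.022],'end',15)"
```

```text
shift cm [  0.22  -0.85 -13.49] turn [0.047 0.028 0.234] | now F mm [-153.2   -3.8  156.9] F [-0.6 -0.5 -0. ] q [-0.71  0.07  0.51  2.36  0.32  0.51  0.75] op 0.074 t 10.3
```

play_rows([
  [0.1,-0.3,-1,0.02,0.012,0.1],
  [0.2,-0.6,-3,0.04,0.025,0.2],
  [0.2,-0.85,-5,0.047,0.028,0.234],
  [0.2,-0.85,-7,0.047,0.028,0.234],
  [0.2,-0.85,-9,0.047,0.028,0.234],
  [0.2,-0.85,-11,0.047,0.028,0.234],
  [0.2,-0.85,-12.5,0.047,0.028,0.234],
  [0.2,-0.85,-13.3,0.047,0.028,0.234],
  [0.2,-0.85,-13.5,0.047,0.028,0.234],
  [0.2,-0.85,-13.5,0.047,0.028,0.234],
])

```text
clock: 11.3
ee_pos: [0.4451, -0.0044, 0.0229]
eef_rot: [0.182, 2.876, -0.02]
ft_force: [0.1, -0.4, -0.2]
opening: 0.0735
finger_force: 0.0
```

```bash
python3 -c "
from h import *
go([-.10,-.012,.022],'end',15)"
```

```text
shift cm [ 4.91 -0.82 -0.09] turn [-0.003 -0.001  0.003] | now F mm [-149.8   -9.9   22.9] F [ 0.1 -0.4 -0.2] q [-0.53  0.43  0.48  2.43 -1.09  0.16  2.41] op 0.074 t 11.3
```

play_rows([
  [0.3,-0.04,0,0,0,0],
  [0.7,-0.09,0,0,0,0],
  [1.1,-0.14,0,0,0,0],
  [1.5,-0.19,0,0,0,0],
  [1.9,-0.23,0,0,0,0],
  [2.3,-0.28,0,0,0,0],
  [2.7,-0.33,0,0,0,0],
  [3.0,-0.37,0,0,0,0],
  [3.3,-0.41,0,0,0,0],
  [3.5,-0.43,0,0,0,0],
])

```text
clock: 12.3
ee_pos: [0.4793, -0.0089, 0.0231]
eef_rot: [0.182, 2.877, -0.02]
ft_force: [-2.3, 0.9, 1.7]
opening: 0.0734
finger_force: 1.1
```

```bash
python3 -c "
from h import *
go([-.10,-.012,.022],'end',15)"
```

```text
shift cm [ 1.5  -0.38 -0.11] turn [-0.003 -0.002  0.003] | now F mm [-115.3  -10.1   23.1] F [-2.3  0.6  1.7] q [-0.55  0.48  0.55  2.36 -1.04  0.22  2.37] op 0.073 t 12.3
```

play_rows([
  [0.2,-0.03,0,0,0,0],
  [0.4,-0.05,0,0,0,0],
  [0.6,-0.08,0,0,0,0],
  [0.8,-0.1,0,0,0,0],
  [1.0,-0.13,0,0,0,0],
  [1.2,-0.15,0,0,0,0],
  [1.4,-0.17,0,0,0,0],
  [1.6,-0.2,0,0,0,0],
  [1.75,-0.22,0,0,0,0],
  [1.8,-0.22,0,0,0,0],
])

```text
clock: 13.3
ee_pos: [0.498, -0.0113, 0.0233]
eef_rot: [0.182, 2.876, -0.021]
ft_force: [-0.9, 0.5, -0.2]
opening: 0.0734
finger_force: 0.8
```

play_rows([
  [0.08,-0.01,0,0,0,0],
  [0.16,-0.02,0,0,0,0],
  [0.24,-0.03,0,0,0,0],
  [0.32,-0.04,0,0,0,0],
  [0.4,-0.05,0,0,0,0],
  [0.4,-0.05,0,0,0,0],
  [0.4,-0.05,0,0,0,0],
  [0.4,-0.05,0,0,0,0],
  [0.4,-0.05,0,0,0,0],
  [0.4,-0.05,0,0,0,0],
])

```text
clock: 14.3
ee_pos: [0.5019, -0.0118, 0.0234]
eef_rot: [0.182, 2.875, -0.021]
ft_force: [-0.8, 0.6, -0.7]
opening: 0.0733
finger_force: 0.4
```

```bash
python3 -c "
from h import *
go([-.10,-.012,.022],'end',15)"
```

```text
shift cm [-0.76 -0.08 -0.14] turn [-0.002 -0.001  0.003] | now F mm [-92.5 -10.2  23.4] F [-0.8  0.5 -0.7] q [-0.56  0.51  0.57  2.31 -1.02  0.25  2.35] op 0.073 t 14.3
```

play_rows([
  [0.07,-0.01,0,0,0,0],
  [0.14,-0.02,0,0,0,0],
  [0.21,-0.03,0,0,0,0],
  [0.28,-0.04,0,0,0,0],
  [0.35,-0.04,0,0,0,0],
  [0.42,-0.05,0,0,0,0],
  [0.5,-0.06,0,0,0,0],
  [0.5,-0.06,0,0,0,0],
  [0.5,-0.06,0,0,0,0],
  [0.5,-0.06,0,0,0,0],
])

```text
clock: 15.3
ee_pos: [0.5061, -0.0122, 0.0231]
eef_rot: [0.182, 2.877, -0.02]
ft_force: [-4.9, 0.4, 2.5]
opening: 0.0736
finger_force: 2.6
```

```bash
python3 -c "
from h import *
go([-.10,-.012,.022],'end',15)
c=snap('top','t3');d=snap('side','s3')
a=c['frame'][130:275,225:365,::-1]; b=d['frame'][185:325,280:455,::-1]
cv2.imwrite('pics/m3.png',np.hstack([cv2.resize(a,(386,400),interpolation=2),cv2.resize(b,(410,400),interpolation=2)]))"
```

```text
shift cm [-1.18 -0.05 -0.11] turn [-0.003 -0.002  0.003] | now F mm [-88.4 -10.1  23.1] F [-4.9 -0.2  2.5] q [-0.56  0.51  0.58  2.3  -1.02  0.26  2.34] op 0.074 t 15.3
```

View pics/m3.png

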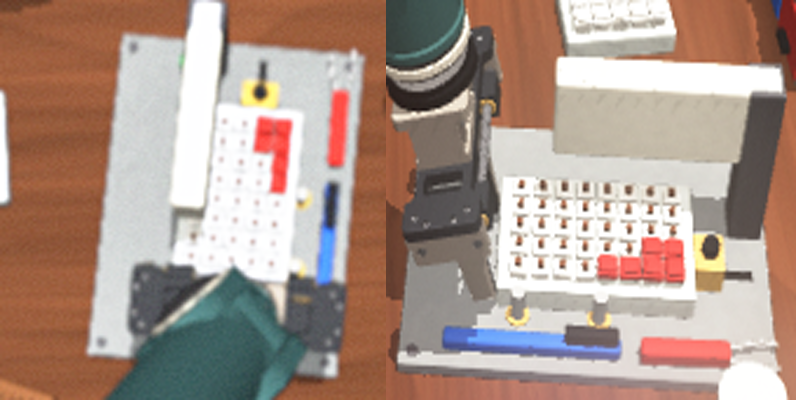

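Touching the stop (force rose to 5 N; in the side crop the far end meets the brass block at (693,265)). I press firmer, then back off and re-press the side.

play_rows([
  [0.05,-0.01,0,0,0,0],
  [0.1,-0.01,0,0,0,0],
  [0.15,-0.02,0,0,0,0],
  [0.2,-0.02,0,0,0,0],
  [0.2,-0.02,0,0,0,0],
  [0.2,-0.02,0,0,0,0],
  [0.2,-0.02,0,0,0,0],
  [0.2,-0.02,0,0,0,0],
  [0.2,-0.02,0,0,0,0],
  [0.2,-0.02,0,0,0,0],
])

```text
clock: 16.4
ee_pos: [0.5063, -0.0122, 0.0225]
eef_rot: [0.182, 2.88, -0.019]
ft_force: [-9.7, 1.4, 6.2]
opening: 0.0735
finger_force: 4.8
```

play_rows([
  [-0.5,0.06,0,0,0,0],
  [-1.5,0.2,0,0,0,0],
  [-3,0.4,0.5,0,0,0],
  [-4,0.5,3,0,0,0],
  [-4,0.5,6,0,0,0],
  [-4,0.5,9,0,0,0],
  [-4,0.5,12,0,0,0],
  [-4,0.5,15,0,0,0],
  [-4,0.5,17,0,0,0],
  [-4,0.5,19,0,0,0],
])

```text
clock: 17.4
ee_pos: [0.4647, 0.0037, 0.198]
eef_rot: [0.153, 2.9, -0.011]
ft_force: [-0.6, 0.2, -1.7]
opening: 0.0732
finger_force: 0.0
```

```bash
python3 -c "
from h import *
go([-.025,.12,.21],'side',35)"
```

```text
shift cm [12.02 10.55  1.2 ] turn [-0.329 -0.255 -1.57 ] | now F mm [-131.3    0.6  198. ] F [-0.6  0.1 -1.7] q [-1.45  0.01  1.4   2.28  0.04  0.63  1.39] op 0.073 t 17.4
```

play_rows([
  [-0.5,1,1,-0.03,-0.023,-0.14],
  [-0.5,3,1.2,-0.06,-0.046,-0.28],
  [0,5,1.2,-0.09,-0.07,-0.42],
  [1,7,1.2,-0.12,-0.093,-0.56],
  [2,9,1.2,-0.15,-0.116,-0.7],
  [4,10.5,1.2,-0.18,-0.139,-0.84],
  [6,10.5,1.2,-0.21,-0.162,-0.98],
  [8,10.5,1.2,-0.24,-0.186,-1.12],
  [10,10.5,1.2,-0.27,-0.209,-1.26],
  [12,10.5,1.2,-0.29,-0.23,-1.4],
])

```text
clock: 18.4
ee_pos: [0.5846, 0.1015, 0.2083]
eef_rot: [1.734, 2.069, -0.529]
ft_force: [0.0, -1.0, 0.7]
opening: 0.0735
finger_force: 0.0
```

```bash
python3 -c "
from h import *
go([-.025,.11,.022],'side',35)"
```

```text
shift cm [ -0.09  -0.23 -18.63] turn [-0.063 -0.04  -0.287] | now F mm [-24.4 112.4 208.3] F [ 0.1 -1.   0.7] q [-1.24  0.75  1.12  1.75 -0.13  1.09  0.01] op 0.074 t 18.4
```

play_rows([
  [0,0.3,0,-0.03,-0.02,-0.14],
  [0,0.3,-1,-0.063,-0.04,-0.287],
  [0,0.3,-4,-0.063,-0.04,-0.287],
  [0,0,-7,-0.063,-0.04,-0.287],
  [0,0,-10,-0.063,-0.04,-0.287],
  [0,0,-13,-0.063,-0.04,-0.287],
  [0,0,-16,-0.063,-0.04,-0.287],
  [0,-0.2,-18,-0.063,-0.04,-0.287],
  [0,-0.2,-18.6,-0.063,-0.04,-0.287],
  [0,-0.2,-18.6,-0.063,-0.04,-0.287],
])

```text
clock: 19.4
ee_pos: [0.5837, 0.0978, 0.023]
eef_rot: [1.996, 1.77, -0.631]
ft_force: [-0.2, 0.1, -0.3]
opening: 0.0735
finger_force: 0.0
```

```bash
python3 -c "
from h import *
go([-.025,.066,.022],'side',35)"
```

```text
shift cm [-0.54 -4.22 -0.1 ] turn [-0.    -0.002 -0.003] | now F mm [-24.8 108.5  23. ] F [-0.2  0.1 -0.3] q [-1.12  1.08  0.98  1.71 -0.35  1.01 -0.24] op 0.073 t 19.4
```

play_rows([
  [-0.06,-0.5,0,0,0,0],
  [-0.12,-1,0,0,0,0],
  [-0.19,-1.5,0,0,0,0],
  [-0.25,-2,0,0,0,0],
  [-0.3,-2.5,0,0,0,0],
  [-0.37,-3,0,0,0,0],
  [-0.43,-3.4,0,0,0,0],
  [-0.46,-3.7,0,0,0,0],
  [-0.48,-3.9,0,0,0,0],
  [-0.5,-4.0,0,0,0,0],
])

```text
clock: 20.4
ee_pos: [0.5785, 0.0579, 0.0231]
eef_rot: [1.996, 1.77, -0.631]
ft_force: [-0.4, -0.7, -0.2]
opening: 0.0736
finger_force: 0.0
```

play_rows([
  [-0.01,-0.05,0,0,0,0],
  [-0.01,-0.1,0,0,0,0],
  [-0.02,-0.15,0,0,0,0],
  [-0.02,-0.2,0,0,0,0],
  [-0.03,-0.25,0,0,0,0],
  [-0.03,-0.3,0,0,0,0],
  [-0.04,-0.35,0,0,0,0],
  [-0.05,-0.4,0,0,0,0],
  [-0.05,-0.4,0,0,0,0],
  [-0.05,-0.4,0,0,0,0],
])

```text
clock: 21.4
ee_pos: [0.5782, 0.0547, 0.0231]
eef_rot: [1.996, 1.771, -0.629]
ft_force: [0.6, 2.3, 0.8]
opening: 0.0736
finger_force: 1.4
```

```bash
python3 -c "
from h import *
go([-.025,.066,.022],'side',35);print(env.observe()['wrist_torque'])"
```

```text
shift cm [ 0.01  0.09 -0.11] turn [-0.001 -0.001 -0.003] | now F mm [-25.   65.1  23.1] F [0.3 2.3 0.8] q [-1.08  1.07  0.99  1.77 -0.34  0.95 -0.19] op 0.074 t 21.4
[ 0.89474568  0.05977604 -0.09243881]
```

Contact came at the same place as before (65 mm). I press a little more, then back off and inspect.

play_rows([
  [-0.01,-0.05,0,0,0,0],
  [-0.01,-0.1,0,0,0,0],
  [-0.02,-0.15,0,0,0,0],
  [-0.02,-0.2,0,0,0,0],
  [-0.03,-0.25,0,0,0,0],
  [-0.03,-0.3,0,0,0,0],
  [-0.03,-0.3,0,0,0,0],
  [-0.03,-0.3,0,0,0,0],
  [-0.03,-0.3,0,0,0,0],
  [-0.03,-0.3,0,0,0,0],
])

```text
clock: 22.4
ee_pos: [0.5783, 0.0541, 0.0229]
eef_rot: [1.997, 1.774, -0.626]
ft_force: [-1.9, 8.9, 3.6]
opening: 0.0734
finger_force: 4.8
```

play_rows([
  [0.06,0.5,0,0,0,0],
  [0.2,1.5,0,0,0,0],
  [0.45,3.5,0,0,0,0],
  [0.7,5.5,0.5,0,0,0],
  [1,8,2.5,0,0,0],
  [1,9,5,0,0,0],
  [1,10,8,0,0,0],
  [1,12,11,0,0,0],
  [1,14,14,0,0,0],
  [1,16,16,0,0,0],
])

```text
clock: 23.4
ee_pos: [0.5882, 0.2113, 0.1854]
eef_rot: [1.997, 1.768, -0.629]
ft_force: [0.5, 0.3, -0.0]
opening: 0.0731
finger_force: 0.0
```

```bash
python3 -c "
from h import *
go([-.025,.066,.022],'side',35)
c=snap('top','t4');d=snap('side','s4')
a=c['frame'][145:250,270:345,::-1]; b=d['frame'][235:315,320:455,::-1]
cv2.imwrite('pics/m4.png',np.hstack([cv2.resize(a,(300,420),interpolation=2),cv2.resize(b,(500,420),interpolation=2)]))
# overlay prediction check: home case top corners
for sx in(.088,.090,.092):
  h=np.array([[sx,-.055,.034],[sx-.17,-.055,.034],[sx-.17,.055,.034]])@RF.T+OF
  t=proj(c,h);s=proj(d,h);print(sx,((t-[270,145])*4).round(0).tolist(),((s-[320,235])*[500/135,420/80]).round(0).tolist())"
```

```text
shift cm [ -1.   -15.57 -16.34] turn [-0.     0.    -0.002] | now F mm [-34.2 221.8 185.4] F [ 0.4  0.3 -0. ] q [-1.24  0.95  1.1   1.5  -0.26  1.38 -0.31] op 0.073 t 23.4
0.088 [[258.0, 106.0], [235.0, 357.0], [69.0, 341.0]] [[333.0, 280.0], [16.0, 258.0], [26.0, 51.0]]
0.09 [[259.0, 103.0], [235.0, 354.0], [69.0, 338.0]] [[337.0, 280.0], [20.0, 258.0], [30.0, 51.0]]
0.092 [[259.0, 100.0], [236.0, 351.0], [69.0, 335.0]] [[340.0, 281.0], [24.0, 258.0], [33.0, 51.0]]
```

View pics/m4.png

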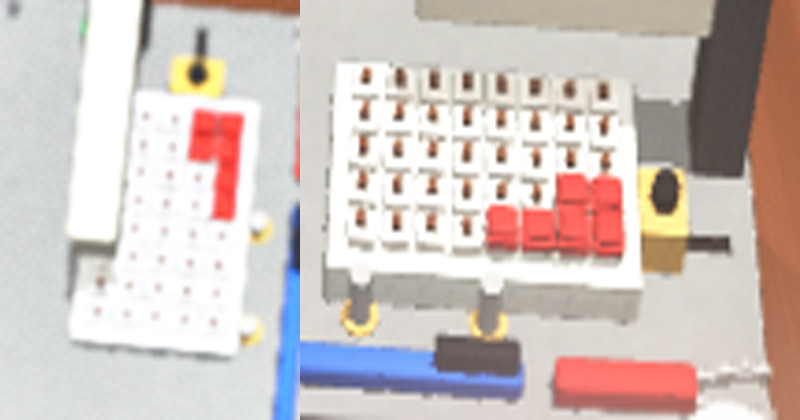

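The final crops show the keyboard's right side against both dowels at (360,285) and (488,285). Its far end meets the brass block at (640,230), corners match the home projection, and the gripper is clear. I hand the job in.

```bash
python3 -c "
from h import *
print(env.finish_job())"
```

```text
the job is handed in; nothing more can be done
None
```

I slid the keyboard flat against both dowels and the brass end stop, released it and handed the job in at about 23 s; contact forces and the final pictures agree that it is home, but no verdict came back.

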